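Hang the keyhole bin on the clamp stand's stud

TASK

Hang the small green bin on the stand: set the round end of its keyhole over the stud's head, press the back plate flat against the panel, then slide the bin down until the stud sits at the top end of the narrow slot, and leave it hanging there level. The stud's exact height is not known, so feel for it gently: keep the bin upright all the time, never push so hard or so far that it tips in the grip or leans hard on the stand. Leave the tape roll, the brass weight and the small sample bottle where they stand.

Things in the scene. Friction and masses are not known exactly. Their poses are not given: they have to be found in the camera images.
- stand: Clamp stand, fixed. Black base plate 130 x 110 x 12 mm (x -70 to +60 mm) and an upright aluminium panel 60 mm wide, 10 mm thick, top edge at z = 188 mm. Origin on the worktop below the panel's flat front face, which is the plane x = 0 and faces the stand's own -x (roughly to the robot); y along the panel's width, z up.
- clamp_mark (a point): Lowest place for the stud in the panel's black clamp slot (stand x = 0, y = 0, z = 151 mm). A rigid stud sticks out of the slot to -x, centred at y = 0, clamped at an unmeasured height, 0 to 28 mm above this point: feel or look for it. Shank 7 mm diameter; brass head 17 mm diameter, its back 14 mm and its front 19.5 mm off the panel.
- bin_foot (a point): Centre of the underside of the loose green keyhole bin (0.2 to 0.33 kg); bin axes: back plate to +x, open bin to -x, z up. Back plate 10 mm thick, 70 mm wide, 96 mm high, its back face at x = +30 mm. In front of it an open bin 50 mm deep (to x = -30 mm), 36 mm high. Starts on the worktop.
- bin_grip (a point): Middle of the black grip block above the bin, at bin x = +5 mm, y = 0, z = 118 mm. The block is 26 mm wide (y), 30 mm deep (x = -10 to +20 mm) and runs from z = 96 to 140 mm; behind it a neck of the back plate, just as wide and high, reaches to x = +30 mm. Pinch it from above across its width, firmly: pushed at the hole, the bin can pivot in a loose grip.
- keyhole (a point): Centre of the keyhole's round hole on the bin's back face: bin x = +30 mm, y = 0, z = 62 mm, so 56 mm below and 25 mm behind bin_grip. The round hole is 22 mm in diameter; from it a slot 11 mm wide runs straight up. Both pass through the 10 mm plate.
- slot_end (a point): On the bin's back face, where the stud's axis lies when it is fully home at the top end of the slot: 22.5 mm above the keyhole point.
- tape: Black roll of tape lying flat, 62 mm in diameter, 19 mm high; origin under its centre. Leave alone.
- brass_weight: Brass knobbed weight, 32 mm in diameter, 44 mm high; origin under its centre. Leave alone.
- bottle_mid (a point): Small bottle with a red cap, 36 mm in diameter, 76 mm high, behind the stand; the point is at its mid-height. Leave alone.

How it is judged:
On the way:
1. the stud's head is through the round hole: the bin's back plate lies flat against the panel (within 4.5 mm) with the hole round the stud (within 8 mm) (distance between keyhole and stud below 0.008 m and x of keyhole in the frame of stand between -0.0045 and 0.004 m and angle between the x axis of keyhole_bin and the x axis of stand, either way round below 0.15 rad), for 0.06 s.
At the end, for the whole second after the job is handed in: The bin hangs on the stud, let go and at rest: the stud's shank at the top end of the narrow slot (within 6 mm), back plate against the panel (within 6 mm), upright within 0.09 rad and square to the panel within 0.12 rad (distance between slot_end and stud below 0.006 m and x of keyhole in the frame of stand between -0.006 and 0.004 m and angle between keyhole_bin's own z axis and vertical below 0.09 rad and linear speed of keyhole_bin below 0.02 m/s and angle between the x axis of keyhole_bin and the x axis of stand, either way round below 0.12 rad); the robot touches nothing.
It fails at once if the bin is tipped by more than 0.09 rad (about 5 degrees) out of upright (angle between keyhole_bin's own z axis and vertical above 0.09 rad).
It fails at once if the bin presses on the stud or the stand with more than 20 N (contact force between keyhole_bin and stand above 20 N or contact force between keyhole_bin and stud above 20 N).
It fails at once if the gripper or arm pushes on the stand or stud with more than 20 N (contact force between any of the arm, the fingers and stand above 20 N or contact force between any of the arm, the fingers and stud above 20 N).
It fails at once if the tape roll, the brass weight or the sample bottle is moved by more than 20 mm (distance of any of tape, brass_weight, bottle_mid from where it was at the start of the episode above 0.02 m).
It also fails if it takes over 54 s, if anything falls off the work surface, if the arm or the gripper's body presses on something with over 40 N, if the wrist force passes 120 N, or if a joint passes its speed limit or range.

ROBOT

A 7-joint arm with a two-finger parallel gripper is mounted at the origin on a cart in front of the work surface, level with it; the furniture and walls round the work are solid. World frame = base frame: x ahead of the robot, y to its left, z up, the work surface at z = 0. Lengths are in m, angles in rad, forces in N, time in s.
With the tool pointing down it reaches from about 0.375 to 0.925 m from the base axis. Payload 3.1 kg.
Tool frame: the origin (TCP) lies between the finger pads; the fingertips stand 19 mm ahead of it and the grasp point (between the pads) is the TCP; z points along the fingers, y is the line along which they close (so a half turn about z gives the same grasp; the last joint's range is limited). The gripper opens to 85 mm and grips with 20 to 120 N. Pads are 22 mm wide; open, the fingers measure 114 mm over their backs; the gripper's body (76 mm by 85 mm) begins 54 mm behind the grasp point. The pads swing forward as they close: fully open they stand 13 mm farther back than shut.
Start: joints at [1.132, 0.383, 0.044, 1.598, -0.018, 1.161, -0.05], TCP at [0.217, -0.613, 0.25] pointing down, gripper open.
Joint ranges: [-2.61, 2.61], [-0.41, 2.15], [-1.48, 1.57], [0, 2.5], [-1.57, 4.71], [0.05, 1.97], [-2.85, 2.85]. Speed limits (rad/s): [2.79, 2.79, 3.14, 3.14, 3.14, 3.14, 3.14].

INTERFACE

Orientations are given as a unit quaternion [x, y, z, w].
In Python, from bench import move_ptp, movel, move_j, move_gripper, pause, inverse_kinematics, read_camera, camera_params, MotionError, sign_off, look_for, tip_of, read_time_s, read_qpos, read_joint_vel, read_effort, read_eef_pos, read_tcp_rot, read_ft_force, read_ft_torque, read_finger_gap, read_grasp_force gives the robot as it stands. Calls block until the motion is done:
- move_ptp(position, orientation): joint-space move of the TCP to a pose.
- movel(position, orientation=None, speed=0.15): straight line of the TCP; orientation=None keeps the orientation; speed is the mean speed in m/s.
- move_j(angles): joint-space move.
- move_gripper(opening, effort=None): finger opening in m; effort is the grip in N (None keeps the last); returns when the fingers have stopped.
- pause(seconds).
- inverse_kinematics(position, orientation): joint angles nearest the present ones, or None.
- read_camera(name): name is "side" or "top"; returns the picture (384x512x3 uint8, red, green, blue); there is no depth.
- camera_params(name): a dict with "K" (3x3 intrinsics, pixels), "camera_from_world" (4x4, takes a point from world to camera coordinates). Camera axes: x right, y down, z forward; pixel columns grow to the right and rows downward; lengths in m; the calibration is good to about 2 mm. A picture is of the moment at which its call begins. camera_params takes no time and is no camera call.
A pose or a line that the arm cannot do raises MotionError and nothing moves.
- sign_off(): hands the job in; it is judged then, once.
Trained networks look in the newest picture that a camera, given by its name, has taken for a name from the list of things; names that differ only in an ending like _2 or _b are one class to them, and where a whole thing is asked for, a point or a joint stands for the part that bears it (a point fixed in the world has none). Each returns a list of dicts, best first, with "confidence" (0 to 1); they miss things now and then, are a little off and sometimes report something else, mostly with a low value. They report only what shows in the picture. A call takes as long as a camera call.
- look_for(camera, name): "at" ([column, row] in pixels, amid what is visible of it).
- tip_of(camera, name): "at" ([column, row] in pixels: a listed point, or the origin of a listed thing).
Readings, each from a call of its own:
- read_time_s(): time.
- read_qpos(): joint angles.
- read_joint_vel(): joint speeds.
- read_effort(): joint torques, N m.
- read_eef_pos(): TCP position.
- read_tcp_rot(): TCP orientation.
- read_ft_force(): force on the tool from outside, world axes, zero at the start.
- read_ft_torque(): the same for the moment, N m.
- read_finger_gap(): finger opening in m.
- read_grasp_force(): force on a finger pad.
Only numpy, scipy, OpenCV 4.12 (cv2) and the standard library are available. Lean on these libraries where they do the work, as an engineer would, in place of code of your own. Each camera call takes 0.05 s, during which the arm holds its last target. There are 200 camera calls.

## Working session

There is one attempt and no reset: what is moved stays moved. The work goes in short steps, each a Python script; the robot and the scene stay as the last script left them, time stands still between calls to the robot, and variables do not carry over. Pictures are saved under pics/ and viewed, at most 10 in all, crops included, and the job is handed in when it is done.

```bash
ls; mkdir -p pics
cat > h.py <<'E'
from bench import *
import numpy as np, cv2
from scipy.spatial.transform import Rotation as R
def ray(cam,px):
    p=camera_params(cam);K=np.array(p["K"]);T=np.array(p["camera_from_world"])
    d=T[:3,:3].T@np.linalg.inv(K)@np.array([px[0],px[1],1.0]);c=-T[:3,:3].T@T[:3,3]
    return c,d/np.linalg.norm(d)
def atz(cam,px,z):
    c,d=ray(cam,px);return c+d*(z-c[2])/d[2]
def tri(a,b):
    (c1,d1),(c2,d2)=ray("side",a),ray("top",b)
    s=np.linalg.lstsq(np.stack([d1,-d2],1),c2-c1,rcond=None)[0]
    p,q=c1+s[0]*d1,c2+s[1]*d2
    return (p+q)/2,np.linalg.norm(p-q)
def proj(cam,P):
    p=camera_params(cam);T=np.array(p["camera_from_world"])
    v=np.array(p["K"])@(T[:3,:3]@np.array(P)+T[:3,3]);return v[:2]/v[2]
def save(cam,name):
    im=read_camera(cam);cv2.imwrite("pics/"+name,im[:,:,::-1]);return im
E
python3 - <<'E'
from h import *
for c in("side","top"):
    save(c,c+"0.png")
    cc,d=ray(c,(256,192));print(c,cc.round(3),d.round(2))
D={}
for n in["stand","clamp_mark","bin_foot","bin_grip","keyhole","slot_end","tape","brass_weight","bottle_mid"]:
    for c in("side","top"):
        r=tip_of(c,n);D[n,c]=r
        print(n,c,[(np.round(x["at"],1).tolist(),round(x["confidence"],2)) for x in r[:2]])
    if D[n,"side"] and D[n,"top"]:
        p,e=tri(D[n,"side"][0]["at"],D[n,"top"][0]["at"]);print("   ",p.round(4),round(e,4))
print(read_time_s(),read_tcp_rot(),read_eef_pos(),read_ft_force())
E
```

```text
pics
side [ 0.378 -0.636  0.737] [ 0.23  0.74 -0.64]
top [0.41  0.102 1.382] [ 0.17  0.03 -0.99]
stand side [([236.3, 212.2], 0.75)]
stand top [([255.1, 216.2], 0.78)]
    [0.564  0.1415 0.0043] 0.0003
clamp_mark side [([238.3, 163.7], 0.62)]
clamp_mark top [([251.3, 209.2], 0.98)]
    [0.5706 0.148  0.1528] 0.0052
bin_foot side [([181.1, 167.7], 0.57)]
bin_foot top []
bin_grip side [([174.2, 135.8], 0.79)]
bin_grip top [([175.6, 252.8], 0.94)]
    [0.4455 0.373  0.1159] 0.005
keyhole side [([184.7, 153.2], 0.58)]
keyhole top [([182.0, 243.2], 0.91)]
    [0.4723 0.3669 0.0575] 0.0035
slot_end side [([188.5, 146.8], 0.8)]
slot_end top [([182.1, 244.7], 0.96)]
    [0.4754 0.361  0.0812] 0.0143
tape side [([205.2, 270.0], 0.58)]
tape top [([307.3, 248.4], 0.74)]
    [ 0.4549 -0.0257  0.0054] 0.0113
brass_weight side [([208.6, 301.0], 0.6)]
brass_weight top [([332.2, 254.4], 0.49)]
    [ 0.4411 -0.1056  0.0012] 0.0014
bottle_mid side []
bottle_mid top [([308.4, 247.1], 0.71), ([269.5, 143.7], 0.43)]
1.0 [9.85518260e-01 1.69569330e-01 1.72777727e-05 2.28990525e-05] [ 0.21726326 -0.61264197  0.25031036] [ 1.07069347 -0.54917773 -0.41807477]
```

Run:
```python
import cv2
a=cv2.imread("pics/side0.png")[90:340,130:330]; b=cv2.imread("pics/top0.png")[120:300,140:360]
cv2.imwrite("pics/s1.png",cv2.resize(a,None,fx=2.4,fy=2.4,interpolation=2));cv2.imwrite("pics/t1.png",cv2.resize(b,None,fx=3.3,fy=3.3,interpolation=2))
```

```text
(no output)
```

View pics/s1.png

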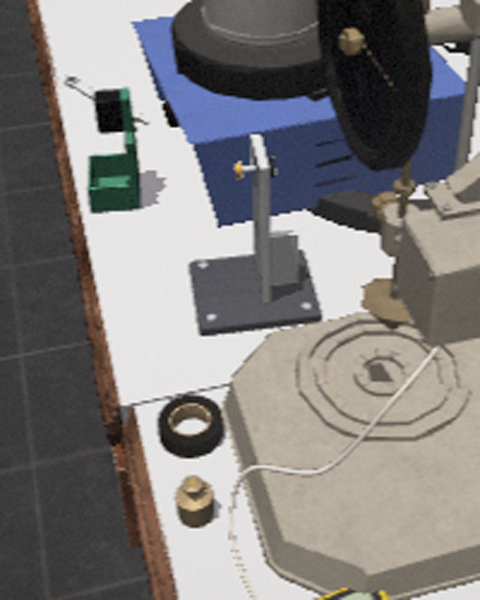

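View pics/t1.png

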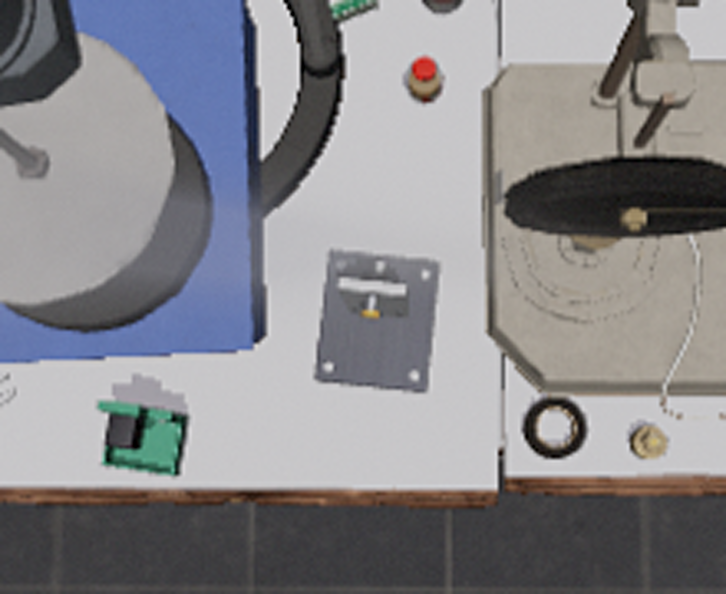

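The side crop shows the bin upright at crop (115,160), and the stand's brass stud head at crop (240,170), which is px (230,161). The top crop shows the bin at (145,440), the stand base at (378,320) and the head at (371,314). The tape, weight and bottle are all clear of the path. Next I fit the bin and stand silhouettes for pose and yaw.

```bash
cat > fit.py <<'E'
from h import *
from scipy.optimize import minimize
BIN=[((.02,.03),(-.035,.035),(0,.096)),((-.03,.02),(-.035,.035),(0,.036)),((-.01,.03),(-.013,.013),(.096,.14))]
BASE=[((-.07,.06),(-.055,.055),(0,.012))]
S=4
def sil(cam,boxes,x,y,yaw,z=0):
    m=np.zeros((384*S,512*S),np.uint8);c,s=np.cos(yaw),np.sin(yaw)
    for b in boxes:
        P=[proj(cam,(x+c*u-s*v,y+s*u+c*v,z+w)) for u in b[0] for v in b[1] for w in b[2]]
        cv2.fillConvexPoly(m,cv2.convexHull(np.array([(np.array(p)+.5)*S*16-8 for p in P]).round().astype(np.int32)),1,shift=4)
    return m
def fit(masks,boxes,x0,z=0):
    M={c:cv2.resize(m.astype(np.float32),None,fx=S,fy=S,interpolation=cv2.INTER_LINEAR)>.5 for c,m in masks.items()}
    def f(p):
        e=0
        for c,m in M.items():
            s=sil(c,boxes,p[0],p[1],p[2],z)>0;e+=1-(s&m).sum()/(s|m).sum()
        return e
    X=np.array([[0,0,0],[.01,0,0],[0,.01,0],[0,0,.12]])+x0
    r=minimize(f,x0,method="Nelder-Mead",options=dict(initial_simplex=X,maxiter=120,xatol=1e-4,fatol=1e-4))
    return r.x,r.fun
def roi(shape,c,r):
    m=np.zeros(shape[:2],bool);m[c[1]-r:c[1]+r,c[0]-r:c[0]+r]=True;return m
def big(m):
    n,l,st,_=cv2.connectedComponentsWithStats(m.astype(np.uint8));return l==1+st[1:,4].argmax()
E
python3 - <<'E'
from fit import *
bm={};sm={};hp={}
for c,bc,sc,r in(("side",(177,156),(236,212),(30,40)),("top",(183,253),(254,217),(24,30))):
    im=cv2.imread(f"pics/{c}0.png")[:,:,::-1].astype(int);r_,g,b=im[...,0],im[...,1],im[...,2]
    bm[c]=big(roi(im.shape,bc,r[0])&(((g-r_>15)&(g-b>5))|(im.max(2)<70)))
    d=big(roi(im.shape,sc,r[1])&(im.max(2)<125)&(b-r_<25)).astype(np.uint8)
    cs,_=cv2.findContours(d,0,2);sm[c]=cv2.fillConvexPoly(d*0,cv2.convexHull(np.concatenate(cs)),1)
    h=roi(im.shape,(230,161) if c=="side" else (252,215),7)&(r_-b>50);yy,xx=np.nonzero(h);hp[c]=(xx.mean(),yy.mean());print(c,h.sum(),np.round(hp[c],1),bm[c].sum(),sm[c].sum())
print("head",tri(hp["side"],hp["top"]))
for n,M,B,x0 in(("bin",bm,BIN,(.447,.37,-.1)),("base",sm,BASE,(.567,.145,-.1))):
    for cams in(["side","top"],["side"],["top"]):
        p,e=fit({c:M[c] for c in cams},B,x0);print(n,cams,p.round(4),round(e,3))
E
```

```text
side 14 [229.1 159.9] 775 2240
top 10 [252.  214.5] 422 1203
head (array([0.55056159, 0.14568272, 0.16997899]), np.float64(8.52478870826137e-05))Traceback (most recent call last):
  File "<stdin>", line 12, in <module>
  File "fit.py", line 20, in fit
    r=minimize(f,x0,method="Nelder-Mead",options=dict(initial_simplex=X,maxiter=120,xatol=1e-4,fatol=1e-4))
    res = _minimize_neldermead(fun, x0, args, callback, bounds=bounds,
                               **options)
    fsim[j] = func(sim[j])
              ~~~~^^^^^^^^
    fx = function(np.copy(x), *(wrapper_args + args))
  File "fit.py", line 17, in f
    s=sil(c,boxes,p[0],p[1],p[2],z)>0;e+=1-(s&m).sum()/(s|m).sum()
      ~~~^^^^^^^^^^^^^^^^^^^^^^^^^^
  File "fit.py", line 9, in sil
    P=[proj(cam,(x+c*u-s*v,y+s*u+c*v,z+w)) for u in b[0] for v in b[1] for w in b[2]]
       ~~~~^^^^^^^^^^^^^^^^^^^^^^^^^^^^^^^
  File "h.py", line 16, in proj
    p=camera_params(cam);T=np.array(p["camera_from_world"])
ValueError: time passes only in moves, steps and waits
```

```bash
sed -i 's/^def ray/CP={c:camera_params(c) for c in("side","top")}\ndef ray/; s/p=camera_params(cam)/p=CP[cam]/' h.py
cat > m.py <<'E'
from fit import *
bm={};sm={};vis=[]
for c,bc,sc,r in(("side",(177,156),(236,212),(30,40)),("top",(183,253),(254,217),(24,30))):
    im=cv2.imread(f"pics/{c}0.png")[:,:,::-1].astype(int);r_,g,b=im[...,0],im[...,1],im[...,2]
    bm[c]=big(roi(im.shape,bc,r[0])&(((g-r_>15)&(g-b>5))|(im.max(2)<70)))
    R_=roi(im.shape,sc,r[1])
    if c=="side": R_[:192]=False
    d=big(R_&(im.max(2)<125)&(b-r_<25)).astype(np.uint8)
    cs,_=cv2.findContours(d,0,2);sm[c]=cv2.fillConvexPoly(d*0,cv2.convexHull(np.concatenate(cs)),1)
    v=im[:,:,::-1].astype(np.uint8).copy();v[cv2.morphologyEx((bm[c]|(sm[c]>0)).astype(np.uint8),cv2.MORPH_GRADIENT,np.ones((2,2)))>0]=(0,0,255)
    vis.append(cv2.resize(v[110:270,140:300],(400,400)))
cv2.imwrite("pics/mask.png",np.hstack(vis))
for n,M,B,x0 in(("bin",bm,BIN,(.447,.37,-.1)),("base",sm,BASE,(.567,.145,-.1))):
    for cams in(["side","top"],["side"],["top"]):
        p,e=fit({c:M[c] for c in cams},B,x0);print(n,cams,p.round(4),round(e,3))
E
python3 m.py
```

```text
bin ['side', 'top'] [ 0.4451  0.37   -0.1111] 0.293
bin ['side'] [ 0.445   0.3702 -0.0952] 0.097
bin ['top'] [ 0.4458  0.3683 -0.1598] 0.174
base ['side', 'top'] [ 0.5667  0.1456 -0.0971] 0.218
base ['side'] [ 0.5672  0.1465 -0.1013] 0.064
base ['top'] [ 0.5653  0.1451 -0.0939] 0.144
```

View pics/mask.png

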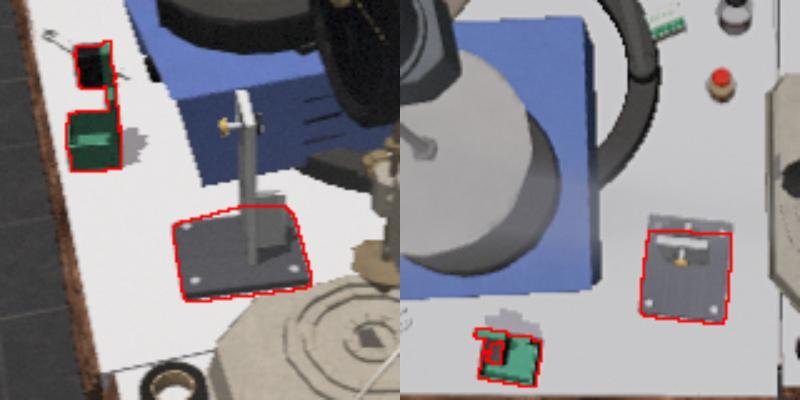

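The side masks are good. The top masks lose the base's rear strip and the grip block, so I'll refit the top view with corrected masks and then move.

```bash
python3 - <<'E'
import re
s=open("m.py").read()
s=s.replace("im.max(2)<125)&(b-r_<25)","im.max(2)<(125 if c=='side' else 160))&(b-r_<25)")
s=s.replace("    R_=roi","    cs,_=cv2.findContours(bm[c].astype(np.uint8),0,2);bm[c]=cv2.drawContours(np.zeros(im.shape[:2],np.uint8),cs,-1,1,-1)>0\n    R_=roi")
open("m.py","w").write(s)
E
python3 m.py
python3 - <<'E'
from h import *
# reachability of grasp and hang
for yaw in(-.1,):
  for flip in(0,np.pi):
    q=(R.from_euler("z",yaw+flip)*R.from_euler("x",np.pi)).as_quat()
    for P in([.45,.37,.25],[.45,.37,.118],[.5,.15,.235],[.54,.145,.23]):
        j=inverse_kinematics(P,q);print(flip,P,None if j is None else np.round(j,2))
E
```

```text
bin ['side', 'top'] [ 0.445   0.3695 -0.1093] 0.217
bin ['side'] [ 0.445   0.3702 -0.0952] 0.097
bin ['top'] [ 0.446   0.369  -0.1662] 0.095
base ['side', 'top'] [ 0.5671  0.1457 -0.1013] 0.111
base ['side'] [ 0.5672  0.1465 -0.1013] 0.064
base ['top'] [ 0.567   0.1448 -0.0982] 0.041
0 [0.45, 0.37, 0.25] [-1.17  0.27  0.48  1.78 -0.14  1.12 -2.31]
0 [0.45, 0.37, 0.118] [-0.1   0.55 -0.82  1.84  0.49  0.97 -2.8 ]
0 [0.5, 0.15, 0.235] [ 0.4   0.26 -0.86  1.89  0.22  1.1  -2.22]
0 [0.54, 0.145, 0.23] [ 0.36  0.34 -0.82  1.81  0.27  1.11 -2.23]
3.141592653589793 [0.45, 0.37, 0.25] [ 0.09  0.47 -1.08  1.73  0.44  1.22  0.37]
3.141592653589793 [0.45, 0.37, 0.118] [ 0.11  0.74 -1.15  1.83  0.76  1.1   0.15]
3.141592653589793 [0.5, 0.15, 0.235] [ 0.53  0.31 -1.03  1.88  0.3   1.11  0.86]
3.141592653589793 [0.54, 0.145, 0.23] [ 0.48  0.39 -0.98  1.8   0.36  1.14  0.85]
```

```bash
cat >> h.py <<'E'
def quat(yaw): return (R.from_euler("z",yaw+np.pi)*R.from_euler("x",np.pi)).as_quat()
E
python3 - <<'E'
from h import *
t0=read_time_s()
move_ptp([.16,-.40,.30],read_tcp_rot())
q=np.array(read_qpos());print(q.round(2))
az=np.arctan2(-.40,.16)
q[0]-=(0.55-az);print(q.round(2))
move_j(q.tolist());print(np.round(read_eef_pos(),3),np.round(read_tcp_rot(),3),read_time_s()-t0)
b=np.array([.445,.3695]);yaw=-.11
g=b+.005*np.array([np.cos(yaw),np.sin(yaw)])
move_ptp([*g,.24],quat(yaw));print(np.round(read_qpos(),2),read_time_s()-t0,read_ft_force())
save("side","side1.png");save("top","top1.png")
for n in("bin_grip",):
    for c in("side","top"): print(tip_of(c,n)[:1],proj(c,[*g,.118]).round(1))
E
```

```text
[ 1.08 -0.09  0.01  2.03  0.    1.2  -0.14]
[-0.66 -0.09  0.01  2.03  0.    1.2  -0.14]
[0.369 0.225 0.3  ] [0.507 0.862 0.001 0.001] 3.25
[-0.76  0.27  0.    1.78  0.    1.1   0.7 ] 4.0667 [ 0.0323746   0.14852698 -0.11260082]
[] [175.  135.8]
[{'at': [177.3, 249.0], 'confidence': 0.7}] [177.  250.4]
```

Run:
```python
from h import *
p=np.array(read_eef_pos())
movel([p[0],p[1],.15],speed=.15)
movel([p[0],p[1],.120],speed=.06)
print(np.round(read_ft_force(),2))
move_gripper(0.0,effort=100)
print(read_finger_gap(),read_grasp_force(),np.round(read_ft_force(),2),np.round(read_eef_pos(),4))
movel([p[0],p[1],.15],speed=.06)
print(read_finger_gap(),read_grasp_force(),np.round(read_ft_force(),2),np.round(read_ft_torque(),2))
# carry to stage point in front of the stand
S=np.array([.567,.1457]);yaw=-.10;u=np.array([np.cos(yaw),np.sin(yaw)])
movel([p[0],p[1],.25],speed=.15)
gx=S-u*(.025+.055)   # keyhole back face 55 mm before panel
movel([*gx,.25],quat(yaw),speed=.15)
print(read_time_s(),np.round(read_eef_pos(),4),np.round(read_ft_force(),2),np.round(read_ft_torque(),2))
a=save("side","side2.png");b=save("top","top2.png")
cv2.imwrite("pics/v2.png",np.hstack([cv2.resize(a[100:240,160:300,::-1],(400,400),interpolation=2),cv2.resize(b[150:270,190:310,::-1],(400,400),interpolation=2)]))
for n in("bin_grip","keyhole","slot_end","clamp_mark","stand"):
    for c in("side","top"): print(n,c,[(np.round(x["at"],1).tolist(),round(x["confidence"],2)) for x in tip_of(c,n)[:1]])
```

```text
[0.34 0.32 0.13]
0.025010081418842017 97.1256172657013 [-0.3  -0.83  2.5 ] [0.4507 0.3676 0.1204]
0.02536273521895451 97.04800844192505 [ 0.39  0.18 -2.57] [0.04 0.02 0.02]
10.3167 [0.4871 0.155  0.25  ] [ 0.78 -0.4  -1.7 ] [-0.02  0.   -0.01]
bin_grip side [([199.5, 129.5], 0.56)]
bin_grip top []
keyhole side [([211.4, 154.0], 0.78)]
keyhole top []
slot_end side [([213.5, 146.0], 0.94)]
slot_end top []
clamp_mark side [([237.3, 164.9], 0.88)]
clamp_mark top [([253.7, 207.2], 0.85)]
stand side [([237.8, 210.3], 0.78)]
stand top [([256.0, 215.7], 0.95)]
```

View pics/v2.png

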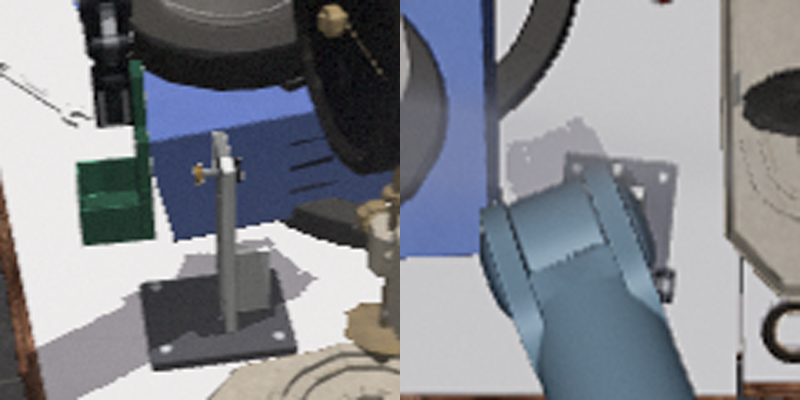

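Side panel (left): the bin is held upright, with its back plate facing the stud; the head is at crop (198,174). The top view is occluded by the arm. I'll fit the held bin from the side view to get the camera-to-robot bias.

Run:
```python
from fit import *
im=cv2.imread("pics/side2.png")[:,:,::-1].astype(int);r_,g,b=im[...,0],im[...,1],im[...,2]
m=big(roi(im.shape,(200,155),36)&(g-r_>15)&(g-b>5));print(m.sum())
NB=BIN[:2]+[((.02,.03),(-.013,.013),(.096,.14))]
yaw=-.10;u=np.array([np.cos(yaw),np.sin(yaw)]);e=np.array([.4871,.155])-.005*u
print("expected",e)
cs,_=cv2.findContours(m.astype(np.uint8),0,2)
for z in(.127,.130,.133): print(z,fit({"side":m},NB,(*e,yaw),z))
# green mask of the initial image with same method, for the bias check
im=cv2.imread("pics/side0.png")[:,:,::-1].astype(int);r_,g,b=im[...,0],im[...,1],im[...,2]
m=big(roi(im.shape,(177,156),30)&(g-r_>15)&(g-b>5));print(m.sum(),fit({"side":m},NB,(.445,.37,-.1),0))
# head from single side view in stand's plane of symmetry, refined
im=cv2.imread("pics/side2.png")[:,:,::-1].astype(int)
h=roi(im.shape,(230,161),7)&(im[...,0]-im[...,2]>30);yy,xx=np.nonzero(h);px=(xx.mean(),yy.mean());c,d=ray("side",px)
print(px,h.sum());n=np.array([np.sin(.1),np.cos(.1),0]);
for y in(.1457,.1465): print(c+d*(n@(np.array([.567,y,0])-c))/(n@d))
```

```text
884
expected [0.48212498 0.15549917]
0.127 (array([ 0.48284261,  0.16143286, -0.15918539]), np.float64(0.08283752860411897))
0.13 (array([ 0.48182779,  0.15687416, -0.16067565]), np.float64(0.08773181169757494))
0.133 (array([ 0.48146048,  0.15312259, -0.1601604 ]), np.float64(0.09584377208196826))
597 (array([ 0.44445195,  0.37005706, -0.09985585]), np.float64(0.07982413287738155))
(np.float64(229.07692307692307), np.float64(160.15384615384616)) 13
[0.55095246 0.14731013 0.16794992]
[0.55112557 0.14809276 0.16738154]
```

```bash
cat > ap.py <<'E'
from h import *
S=np.array([.567,.1455]);yaw=-.10;u=np.array([np.cos(yaw),np.sin(yaw)]);v=np.array([-u[1],u[0]])
Q=quat(yaw)
def pose(kx,ky,z):   # keyhole in stand frame nominal; z of keyhole
    return [*(S+u*(kx-.025)+v*ky),z+.058]
def loc():
    p=np.array(read_eef_pos());d=p[:2]-S;return np.array([d@u+.025,d@v,p[2]-.058])
def frc():
    f=np.mean([read_ft_force() for _ in range(1)],0);return np.array([f[:2]@u,f[:2]@v,f[2]])
def push(kx0,kx1,ky,z,lim,step=.001,speed=.02,base=None):
    b=frc() if base is None else base
    for kx in np.arange(kx0,kx1+1e-9,step):
        movel(pose(kx,ky,z),Q,speed=speed);f=frc()-b
        if abs(f[0])>lim or np.linalg.norm(f)>lim+2: return kx,f
    return None,f
E
python3 - <<'E'
from ap import *
z=.169
movel(pose(-.055,0,z),Q,speed=.1);movel(pose(-.028,0,z),Q,speed=.06);pause(.2)
b=frc();t=np.array(read_ft_torque());print(b.round(2),read_time_s())
k,f=push(-.027,-.008,0,z,3,base=b)
print(k,f.round(2),loc().round(4),(np.array(read_ft_torque())-t).round(3),read_time_s())
E
```

```text
[ 0.57 -0.26 -2.43] 12.1
None [-1.3   0.54 -0.54] [-0.0079 -0.      0.169 ] [-0.1   -0.041 -0.038] 17.1
```

Run:
```python
from ap import *
b=np.array([.57,-.26,-2.43])
k,f=push(-.007,.006,0,.169,4.5,base=b)
print(k,f.round(2),loc().round(4),np.round(read_ft_torque(),3),read_time_s())
a=save("side","side3.png")
cv2.imwrite("pics/v3.png",cv2.resize(a[110:220,180:290,::-1],(550,550),interpolation=2))
```

```text
0.002000000000000001 [-5.91 -0.35  3.04] [4.000e-04 1.000e-04 1.686e-01] [0.154 1.237 0.162] 19.6
```

View pics/v3.png

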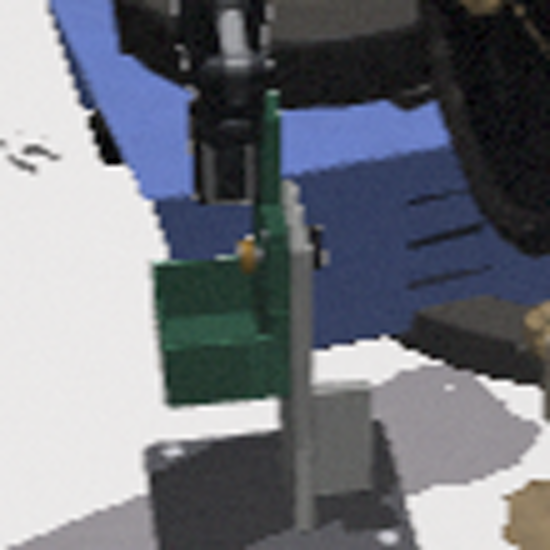

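The stud head shows inside the bin at crop (248,255), and the back plate is against the panel. Next I ease the push and slide down.

Run:
```python
from ap import *
b=np.array([.57,-.26,-2.43])
movel(pose(.0005,0,.1688),Q,speed=.02);pause(.15);print((frc()-b).round(2),loc().round(4),np.round(read_ft_torque(),2))
for z in np.r_[np.arange(.1665,.151,-.0025),np.arange(.150,.140,-.001)]:
    movel(pose(.0005,0,z),Q,speed=.025);f=frc()-b
    print(round(z,4),f.round(2),loc()[2].round(4))
    if f[2]>4.5 or np.linalg.norm(f[:2])>6: break
print(loc().round(4),np.round(read_ft_torque(),2),read_time_s())
```

```text
[-3.8   0.38  0.21] [2.000e-04 1.000e-04 1.685e-01] [0.19 0.75 0.06]
0.1665 [-3.53  0.3   0.08] 0.1662
0.164 [-4.23  0.87 -0.26] 0.1637
0.1615 [-4.58  0.66 -0.5 ] 0.1612
0.159 [-5.    0.93  0.48] 0.1588
0.1565 [-5.7   1.1   1.44] 0.1564
0.154 [-5.93  0.33  0.38] 0.1539
0.1515 [-6.11  1.06  0.16] 0.1514
[2.000e-04 1.000e-04 1.514e-01] [0.23 1.18 0.13] 21.8
```

Run:
```python
from ap import *
b=np.array([.57,-.26,-2.43])
for z in np.r_[.1515,np.arange(.1505,.140,-.001)]:
    movel(pose(-.001,0,z),Q,speed=.02);f=frc()-b
    print(round(z,4),f.round(2),loc()[[0,2]].round(4))
    if f[2]>4.5 or np.linalg.norm(f[:2])>7: break
pause(.2);print((frc()-b).round(2),loc().round(4),np.round(read_ft_torque(),2),read_time_s())
a=save("side","side4.png")
cv2.imwrite("pics/v4.png",cv2.resize(a[110:220,180:290,::-1],(550,550),interpolation=2))
```

```text
0.1515 [-2.43  1.3  -1.29] [-0.      0.1518]
0.1505 [-1.81 -0.02 -0.67] [-1.000e-04  1.508e-01]
0.1495 [-0.09 -0.56 -0.06] [-0.0002  0.1497]
0.1485 [0.03 0.69 0.12] [-0.0008  0.1484]
0.1475 [-1.24  0.46  0.01] [-0.001   0.1474]
0.1465 [-1.07  0.22 -0.84] [-0.0011  0.1464]
0.1455 [-0.23 -0.32  0.05] [-0.0011  0.1454]
0.1445 [-0.21  0.39 -0.69] [-0.0011  0.1444]
0.1435 [-3.39 -0.59  3.46] [-0.0009  0.1441]
0.1425 [-4.53 -0.83  8.06] [-0.0008  0.1439]
[-4.03 -1.31  7.17] [-8.000e-04  1.000e-04  1.439e-01] [-0.29  0.7  -0.02] 24.5
```

View pics/v4.png

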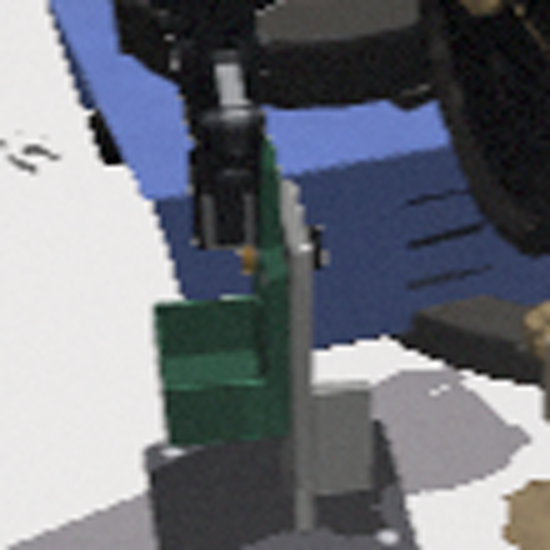

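Fz rises at z = 0.144, which means the stud is at the slot's top end (stud height about 166.5 mm). I'll unload and release.

Run:
```python
from ap import *
movel(pose(-.0012,0,.1437),Q,speed=.02);pause(.2);print(frc().round(2))
g=read_finger_gap()
move_gripper(g+.004,effort=20);pause(.2)
move_gripper(.05);print(read_finger_gap(),frc().round(2))
p=np.array(read_eef_pos());movel([p[0],p[1],.33],speed=.08)
movel([p[0]-.12,p[1],.34],speed=.15);pause(.5)
print(read_time_s(),frc().round(2))
a=save("side","side5.png");t=save("top","top5.png")
cv2.imwrite("pics/v5.png",np.hstack([cv2.resize(a[110:220,180:290,::-1],(400,400),interpolation=2),cv2.resize(t[150:270,190:310,::-1],(400,400),interpolation=2)]))
```

```text
[-0.29 -0.18  1.92]
0.04985445853087096 [0.03 0.32 0.7 ]
28.9583 [ 0.44 -0.53 -0.81]
```

View pics/v5.png

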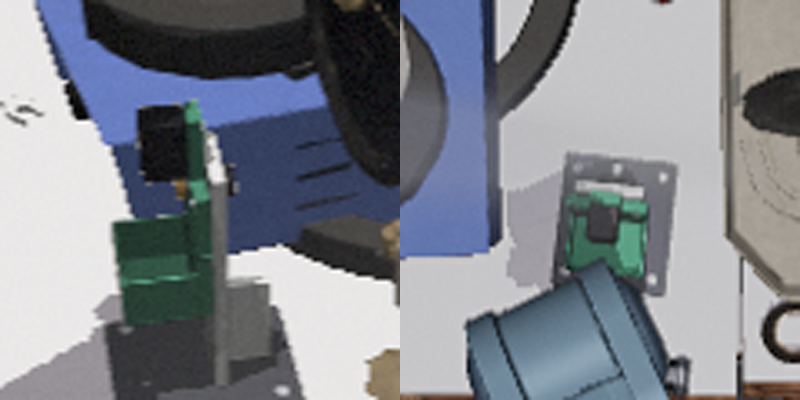

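The bin hangs on the stud square to the panel (side crop, brass head at (180,188)), and the gripper is clear of it.

```bash
python3 -c "
from bench import *
print(sign_off())"
```

```text
the job is handed in; nothing more can be done
None
```

The green bin hangs on the stud with the shank at the top end of the slot and the back plate against the panel; the gripper is clear, and I handed the job in at about 29 s of the 54 s allowed (no verdict was returned).

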